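Clip the drying bar into the lacquer stand

TASK

Of the three wooden drying bars on the bench, take the one whose length fits between the two steel spring clips of the stand, and press it down between them, pegs up, until it snaps in and lies fully home on the two wooden rests. Let go of it, and leave the other two bars where they lie.

Things in the scene. Friction and masses are not known exactly. Their poses are not given: they have to be found in the camera images.
- bar: The bar that fits: loose, pale wood, 24 mm wide (x), 150 long (y), 28 high, 60-120 g. Below, both ends are chamfered: 10 mm in over the lowest 16 mm. On top two round pegs, 16 mm across, 22 tall, at y = +48 and -48 mm; grip it between them, across its width. Origin: centre of its underside, z up; its two ends are alike. Starts lying pegs up on the bench.
- stand: Fixed wooden stand: base board 90 (x) x 240 (y) x 12 mm; origin: centre of its underside, on the bench, z up; y runs from clip to clip. Two steel spring clips 44 mm wide (x), hinged at the foot: inner faces at y = +/-76 mm; noses at height 74 mm reach in to y = +/-70 mm; lips above flare out to y = +/-85 mm at height 97. Between the rests it is free down to the board.
- seat (a point): Where the bar's origin lies when home: on the stand, 40 mm above its origin, axes as the stand's (bar along y). Level with the tops of two wooden rests, 44 mm (x) by 16 mm (y), at y = +/-50 mm. Pressing the bar down here takes 10 to 20 N: its chamfers spread the clips, which then close over its top, 5 mm at each end, and centre it along y. Its weight alone will not do it.
- long_bar: A bar that does not fit: same wood, section, chamfers and peg size, but 200 mm long (y), pegs at y = +/-68 mm. Origin: centre of its underside. To be left alone.
- short_bar: A bar that does not fit: same wood, section, chamfers and peg size, but 105 mm long (y), pegs at y = +/-34 mm. Origin: centre of its underside. To be left alone.
Not all that is in view belongs to the job. Leave any purple or turquoise look-alike of the bar alone.

How it is judged (in metres and radians):
At the end, for the whole second after the job is handed in: The 150 mm bar lies at rest in the stand, pegs up, under both clip noses: its underside within 5 mm of the rests' height, its middle within 14 mm of the seat across and 10 mm along the line of the clips, turned no more than 12 degrees from that line, tilted less than 6 degrees (z of bar in the frame of seat between -0.005 and 0.005 m and x of bar in the frame of seat between -0.014 and 0.014 m and y of bar in the frame of seat between -0.01 and 0.01 m and angle between the y axis of bar and the y axis of stand, either way round below 0.21 rad and angle between bar's own z axis and vertical below 0.1 rad and linear speed of bar below 0.02 m/s); the robot touches nothing.
It fails at once if the long bar is moved by more than 40 mm (distance of long_bar from where it was at the start of the episode above 0.04 m).
It fails at once if the short bar is moved by more than 40 mm (distance of short_bar from where it was at the start of the episode above 0.04 m).
It also fails if it takes over 35 s, if anything falls off the work surface, if the arm or the gripper's body presses on something with over 40 N, if the wrist force passes 120 N, or if a joint passes its speed limit or range.

ROBOT

A 7-joint arm with a two-finger parallel gripper is mounted at the origin on the work surface. World frame = base frame: x ahead of the robot, y to its left, z up, the work surface at z = 0. Lengths are in m, angles in degrees, forces in N, time in s.
With the tool pointing down it reaches from about 0.4 to 0.925 m from the base axis. Payload 5.6 kg.
Tool frame: the origin (TCP) lies at the very end of the fingers, on their centre line; the grasp point (between the pads) lies 19 mm behind it; z points along the fingers, y is the direction in which the jaws open and shut (so a half turn about z gives the same grasp; the last joint's range is limited). The gripper opens to 85 mm and grips with 20 to 120 N. Pads are 22 mm wide; open, the fingers measure 114 mm over their backs; the gripper's body (76 mm by 85 mm) begins 54 mm behind the grasp point. The pads swing forward as they close: fully open they stand 13 mm farther back than shut.
Start: joints at [-70.76, 26.786, -0.665, 91.828, 0.344, 61.387, -3.226], TCP at [0.24, 0.604, 0.231] pointing down, gripper open.
Joint ranges: [-144.91, 144.91], [-17.63, 115.5], [-89.93, 88.59], [15.96, 139.68], [-74.01, 254.01], [8.47, 105.57], [-167.45, 167.45]. Speed limits (degrees/s): [147.25, 147.25, 180, 180, 180, 180, 180].

INTERFACE

Orientations are given as a 3x3 rotation matrix whose columns are the frame's x, y, z axes.
In Python, from rig import status, vision, order gives the robot as it stands.
- The arm moves only by the tool drive_tool, never from a script. Its argument "increments" is a list of rows, each an object of numbers: "x", "y", "z": the shift along the tool's x, y, z in mm; "ax", "ay", "az": the turn, a rotation vector about the tool's x, y, z in degrees; "claw": the opening, from 0 (shut) to 1 (fully open). A call has 1 to 5 rows; each row is the pose to reach, as a shift and turn from the pose commanded when the call began, along the tool's axes at that moment; what a row does not reach only later rows make up. A row lasts 1/8 s, in which the tool goes at most 62.5 mm and 10.7 degrees, less where a joint would pass 70% of its speed; a pose out of reach is approached as far as the arm can. A call with a gripper value outside its range is refused whole. The fingers move at their own pace and stop on an object; "grip_force" is the grip in N (left out, the last holds). Time passes only in rows, so rows that repeat a pose let the fingers close. It gives the time, the measured TCP pose, the force and the opening at its end, in the units of the state.
- status.observe(): the state, without advancing time (a new reading comes with each control period).
- vision.capture(name): name is "scene" or "top"; returns (picture, depth): 400x640x3 uint8, red, green, blue; 400x640 float32, m along the optical axis (not along the pixel's ray), 0 where there is no reading.
- vision.camera_model(name): a dict with "fx", "fy", "cx", "cy" (pixels), "k1" (the pictures are not rectified: a ray, as slopes to the right and down, at radius r is drawn at 1 + k1 r^2 times it, then the intrinsics apply), "R" (3x3) and "t" (3): a world point X has camera coordinates R X + t. Camera axes: x right, y down, z forward; pixel columns grow to the right and rows downward; lengths in m; the calibration is good to about 2 mm. A picture is of the moment at which its call begins. camera_model takes no time and is no camera call.
- order.job_done(): hands the job in, once; it reports no verdict.
The state is a dict: "time": time; "joint_positions": joint angles; "dq": joint speeds; "effort": joint torques, N m; "position": TCP position; "tool_rot": TCP orientation; "wrist_force": force on the tool from outside, world axes, zero at the start; "torque": the same for the moment, N m; "gripper_width": finger opening in m.
Only numpy, scipy, OpenCV 4.12 (cv2) and the standard library are available. Lean on these libraries where they do the work, as an engineer would, in place of code of your own. Each camera call takes 0.05 s, during which the arm holds its last target.

## Working session

There is one attempt and no reset: what is moved stays moved. The work goes in short steps, Python scripts to look and compute and a tool call to move; the robot and the scene stay as the last step left them, time stands still between calls to the robot, and variables do not carry over. Pictures are saved under pics/ and viewed, and the job is handed in when it is done.

Besides the shell and the picture viewer there is one more tool, called after ">>>" as name(argument=value, ...), one argument or row to a line, values as JSON. drive_tool: Moves the arm, as the interface text tells. Its arguments: {"type":"object","properties":{"increments":{"type":"array","items":{"type":"object","properties":{"x":{"type":"number"},"y":{"type":"number"},"z":{"type":"number"},"ax":{"type":"number"},"ay":{"type":"number"},"az":{"type":"number"},"claw":{"type":"number"}}}},"grip_force":{"type":"number"}},"required":["increments"]}

```bash
mkdir -p pics; ls; cat > h.py <<'E'
import numpy as np,cv2
from rig import status,vision,order
def cap(n):
    im,d=vision.capture(n); np.savez(f'pics/{n}.npz',im=im,d=d); return im,d
def ray(m,u,v):
    x=(u-m['cx'])/m['fx'];y=(v-m['cy'])/m['fy'];X,Y=x,y
    for _ in range(20):
        s=1+m['k1']*(X*X+Y*Y);X,Y=x/s,y/s
    return X,Y
def world(m,u,v,d):
    X,Y=ray(m,u,v);return np.array(m['R']).T@(np.array([X*d,Y*d,d])-np.array(m['t']))
def atz(m,u,v,z):
    X,Y=ray(m,u,v);R=np.array(m['R']);o=-R.T@np.array(m['t']);r=R.T@np.array([X,Y,1.]);return o+r*(z-o[2])/r[2]
E
python3 - <<'E'
from h import *
s=status.observe();print({k:np.round(v,3).tolist() for k,v in s.items()})
for n in('scene','top'):
    im,d=cap(n);cv2.imwrite(f'pics/{n}0.png',im[:,:,::-1]);m=vision.camera_model(n);print(n,m)
E
```

```text
pics
{'time': 0.0, 'joint_positions': [-70.761, 26.838, -0.664, 91.882, 0.343, 61.386, -3.226], 'dq': [-0.014, 0.084, -0.0, 0.061, 0.154, -0.152, 0.01], 'effort': [0.0, -53.24, 0.021, -25.13, 0.011, 0.008, 0.0], 'position': [0.24, 0.603, 0.23], 'tool_rot': [[-0.929, 0.37, -0.001], [0.37, 0.929, -0.002], [-0.0, -0.002, -1.0]], 'wrist_force': [0.17, -0.082, 0.601], 'torque': [0.061, 0.02, -0.015], 'gripper_width': 0.085}
scene {'fx': 502.52313594578897, 'fy': 502.52313594578897, 'cx': 318.3690548153246, 'cy': 200.00442933996422, 'k1': -0.06622466761453437, 'R': array([[-0.32191627,  0.94671889,  0.00965732],
       [ 0.80507836,  0.27909292, -0.52340804],
       [-0.49821557, -0.16071866, -0.85202744]]), 't': array([ 0.1528574 , -0.4029633 ,  1.54414438])}
top {'fx': 405.32475869199214, 'fy': 405.32475869199214, 'cx': 324.3374467196043, 'cy': 201.6705570943181, 'k1': -0.029634785134931754, 'R': array([[ 0.0154977 , -0.99980547,  0.01219995],
       [-0.99743134, -0.01631197, -0.06974695],
       [ 0.06993239, -0.01108769, -0.99749011]]), 't': array([0.01643099, 0.52763354, 1.0870029 ])}
```

View pics/scene0.png

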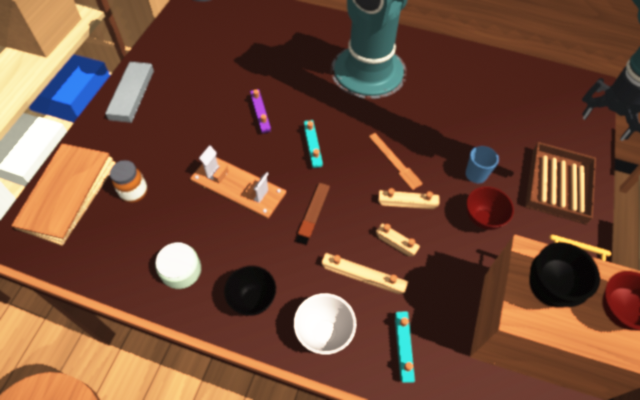

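View pics/top0.png

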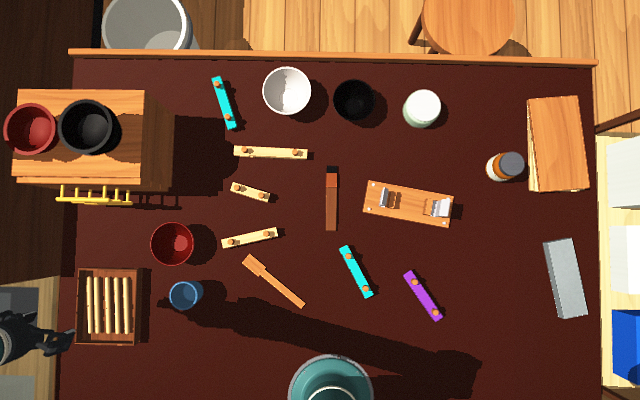

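The scene view shows the three pale bars at (365,272) long, (397,240) short and (409,199) medium. The stand is at (238,185). In the top view they are at (270,153), (250,191), (250,238) and (408,203).

```bash
python3 - <<'E'
from h import *
z=np.load('pics/top.npz');im=z['im'][:,:,::-1]
cv2.imwrite('pics/c1.png',cv2.resize(im[215:260,205:295],None,fx=8,fy=8,interpolation=cv2.INTER_CUBIC))
cv2.imwrite('pics/c2.png',cv2.resize(im[170:235,355:465],None,fx=7,fy=7,interpolation=cv2.INTER_CUBIC))
E
```

```text
(no output)
```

View pics/c1.png

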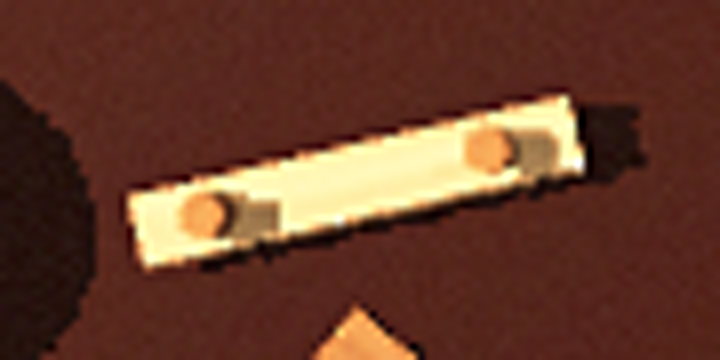

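View pics/c2.png

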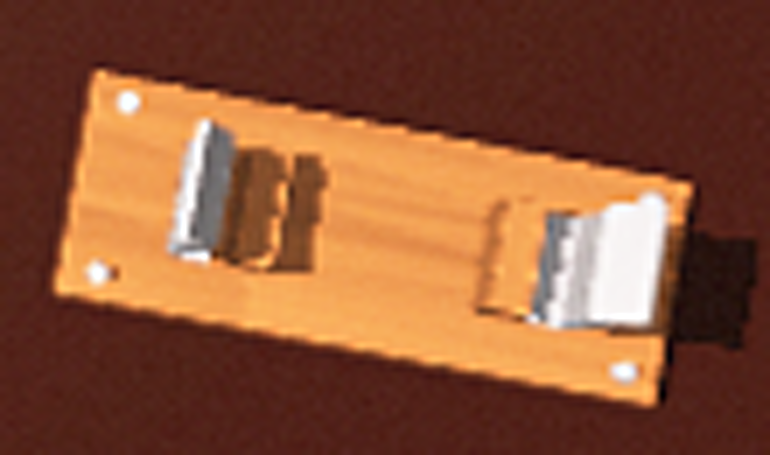

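The first crop shows the bar's top corners at (128,193), (570,95), (585,172) and (148,268), with pegs at (205,215) and (488,150). In the second crop the board corners are at (95,70), (692,183), (658,405) and (55,292).

```bash
python3 - <<'E'
from h import *
m=vision.camera_model('top')
def P(L,s,o,z): return np.array([atz(m,(U+.5)/s-.5+o[0],(V+.5)/s-.5+o[1],z)[:2] for U,V in L])
def rep(n,p):
    (c,sz,a)=cv2.minAreaRect((p*1000).astype(np.float32));e=(p[1]+p[2]-p[0]-p[3])/2
    print(n,p.mean(0).round(4),'L',np.linalg.norm(e).round(4),'W',np.linalg.norm((p[2]+p[3]-p[0]-p[1])/2).round(4),'ang',np.degrees(np.arctan2(e[1],e[0])).round(2))
rep('bar',P([(128,193),(570,95),(585,172),(148,268)],8,(205,215),.028))
q=P([(205,215),(488,150)],8,(205,215),.05);print('pegs',q.mean(0),np.linalg.norm(q[1]-q[0]),np.degrees(np.arctan2(*(q[1]-q[0])[::-1])))
rep('stand',P([(95,70),(692,183),(658,405),(55,292)],7,(355,170),.012))
# depth checks
d=np.load('pics/top.npz')['d']
for n,(u,v) in dict(bar=(250,238),board=(410,200),pegA=(230,242),table=(300,230),lipR=(446,207)).items(): print(n,world(m,u,v,np.median(d[v-1:v+2,u-1:u+2])).round(4))
# overlay of scene camera crops
z=np.load('pics/scene.npz');im=z['im'][:,:,::-1]
a=cv2.resize(im[140:225,185:295],None,fx=7,fy=7,interpolation=cv2.INTER_CUBIC);cv2.imwrite('pics/s2.png',a)
a=cv2.resize(im[180:220,365:450],None,fx=8,fy=8,interpolation=cv2.INTER_CUBIC);cv2.imwrite('pics/s1.png',a)
E
```

```text
bar [0.4275 0.2248] L 0.1506 W 0.0262 ang -76.63
pegs [0.42768488 0.22477296] 0.09519486055254706 -76.13900635716764
stand [ 0.5266 -0.2062] L 0.2407 W 0.0889 ang -99.73
bar [0.4257 0.2228 0.0287]
board [ 0.5363 -0.2112  0.0115]
pegA [0.4149 0.271  0.0521]
table [ 4.492e-01  9.050e-02 -1.000e-04]
lipR [ 0.5136 -0.2858  0.0921]
```

View pics/s2.png

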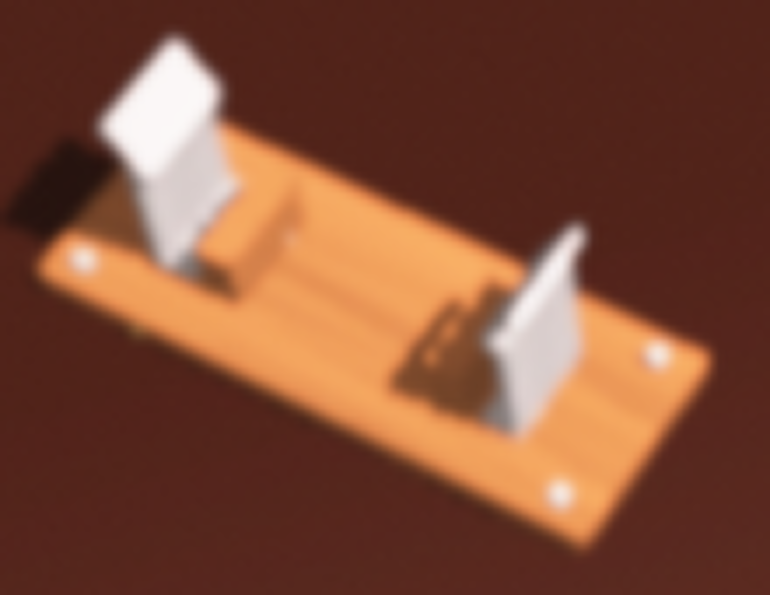

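View pics/s1.png

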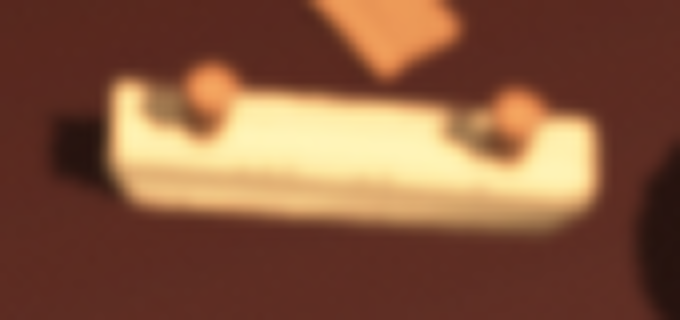

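The scene crops confirm it: pegs are up, there are two chamfered ends, and the stand is empty. Board corners in the first crop are at (712,356), (585,545) and (42,268). Next I cross-check with this camera.

```bash
python3 - <<'E'
from h import *
m=vision.camera_model('scene');m2=vision.camera_model('top')
def proj(m,X):
    c=np.array(m['R'])@X+np.array(m['t']);a=c[:2]/c[2];a=a*(1+m['k1']*(a@a));return np.array([m['fx']*a[0]+m['cx'],m['fy']*a[1]+m['cy']])
def P(L,s,o,z): return np.array([atz(m,(U+.5)/s-.5+o[0],(V+.5)/s-.5+o[1],z)[:2] for U,V in L])
p=P([(712,356),(585,545),(42,268)],7,(185,140),.012);print('stand centre scene',(p[0]+p[2])/2, np.linalg.norm(p[0]-p[1]),np.linalg.norm(p[1]-p[2]),np.degrees(np.arctan2(*(p[2]-p[1])[::-1])))
q=P([(212,85),(518,112)],8,(365,180),.049);print('pegs scene',q.mean(0),np.linalg.norm(q[1]-q[0]),np.degrees(np.arctan2(*(q[1]-q[0])[::-1])))
z=np.load('pics/scene.npz')
# overlay of model of the stand from top estimate
def T(c,a,X): a=np.radians(a);y=np.array([np.cos(a),np.sin(a)]);x=np.array([y[1],-y[0]]);return np.array([*(np.array(c)+x*X[0]+y*X[1]),X[2]])
for n,off,mm,f in (('scene',(185,140),m,7),('top',(355,170),m2,7)):
    im=np.load(f'pics/{n}.npz')['im'][:,:,::-1];a=cv2.resize(im[off[1]:off[1]+85,off[0]:off[0]+110],None,fx=f,fy=f,interpolation=cv2.INTER_CUBIC)
    for X,c in [((sx*.045,sy*.12,.012),(255,0,0)) for sx in(-1,1) for sy in(-1,1)]+[((sx*.022,sy*.085,.097),(0,255,0)) for sx in(-1,1) for sy in(-1,1)]+[((sx*.022,sy*.042,.04),(0,0,255)) for sx in(-1,1) for sy in(-1,1)]:
        u=(proj(mm,T((.5266,-.2062),-99.73,X))-off+.5)*f-.5;cv2.circle(a,tuple(int(t) for t in u),5,c,2)
    cv2.imwrite(f'pics/ov_{n}.png',a)
E
```

```text
stand centre scene [ 0.52730104 -0.2030591 ] 0.09083958711600196 0.24089943649774462 -100.54072391142745
pegs scene [0.42877791 0.22608621] 0.09568723667971661 103.16358086719083
```

View pics/ov_scene.png

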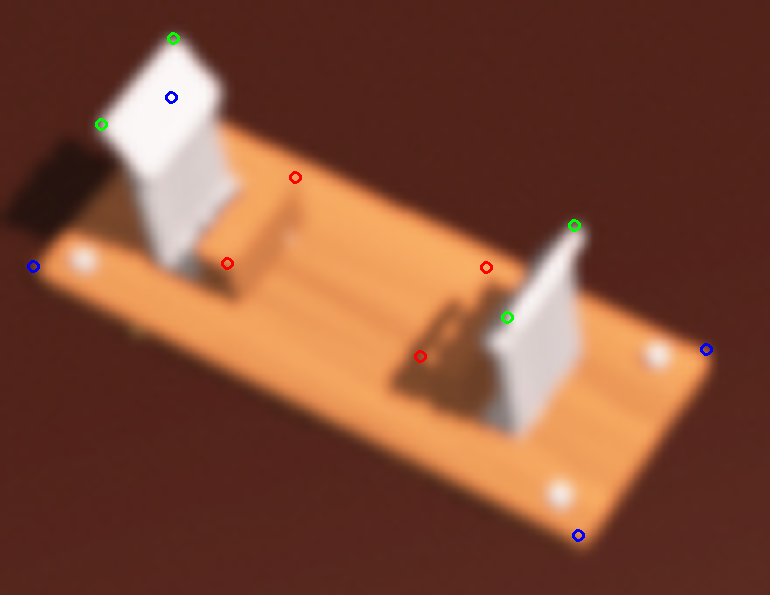

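View pics/ov_top.png

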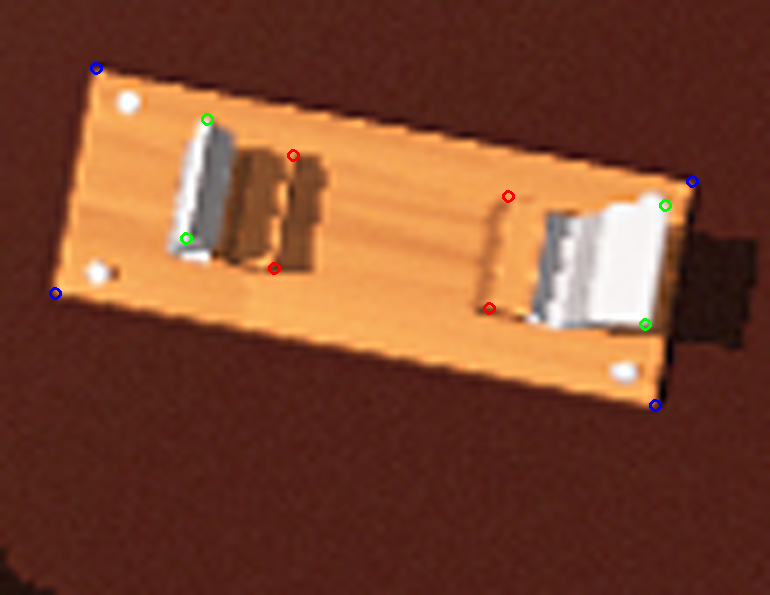

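Both cameras agree within 3 mm. I'll take the bar at (0.428, 0.2255) with its axis at 103.3°, and the stand at (0.527, -0.205) with its axis at 80°. Next I work out the increments.

```bash
cat >> h.py <<'E'
def inc(tgt,ang,s=None):
    s=s or status.observe();R=np.array(s['tool_rot']);p=np.array(s['position']);a=np.radians(ang)
    Rt=np.array([[np.cos(a),np.sin(a),0],[np.sin(a),-np.cos(a),0],[0,0,-1]])
    print('t',s['time'],'shift',(R.T@(np.array(tgt)-p)*1000).round(1),'rot',np.degrees(cv2.Rodrigues(R.T@Rt)[0].ravel()).round(2),'F',np.round(s['wrist_force'],1),'w',round(s['gripper_width'],4),'p',p.round(4))
E
python3 -c "
from h import *
inc((.428,.2255,.13),103.3)"
```

```text
t 0.1 shift [-314.2 -281.5  100.9] rot [-8.000e-02  5.000e-02  5.499e+01] F [ 0.5 -0.7  0.1] w 0.0856 p [0.2403 0.6034 0.2304]
```

>>> drive_tool(
  increments=[
    {"x":-40,"y":-35,"az":7,"claw":0.5},
    {"x":-80,"y":-70,"az":14,"claw":0.5},
    {"x":-120,"y":-105,"az":21,"claw":0.5},
    {"x":-160,"y":-141,"z":10,"az":28,"claw":0.5},
    {"x":-200,"y":-178,"z":20,"az":35,"claw":0.5},
  ],
)

```text
invalid input
```

```bash
python3 -c "
from h import *
inc((.428,.2255,.13),103.3)"
```

```text
t 0.1 shift [-314.2 -281.5  100.9] rot [-8.000e-02  5.000e-02  5.499e+01] F [ 0.5 -0.7  0.1] w 0.0856 p [0.2403 0.6034 0.2304]
```

>>> drive_tool(
  increments=[
    {"x":-40,"y":-35,"z":0,"ax":0,"ay":0,"az":7,"claw":0.5},
    {"x":-80,"y":-70,"z":0,"ax":0,"ay":0,"az":14,"claw":0.5},
    {"x":-120,"y":-105,"z":0,"ax":0,"ay":0,"az":21,"claw":0.5},
    {"x":-160,"y":-141,"z":10,"ax":0,"ay":0,"az":28,"claw":0.5},
    {"x":-200,"y":-178,"z":20,"ax":0,"ay":0,"az":35,"claw":0.5},
  ],
  grip_force=80,
)

```text
time: 0.72
position: [0.3609, 0.3628, 0.211]
tool_rot: [[-0.546, 0.838, 0.0], [0.838, 0.546, 0.0], [0.0, 0.0, -1.0]]
wrist_force: [0.6, 0.7, 1.1]
gripper_width: 0.0428
```

```bash
python3 -c "
from h import *
inc((.428,.2255,.13),103.3)"
```

```text
t 0.725 shift [-151.7  -18.7   81. ] rot [ 1.000e-02 -0.000e+00  1.977e+01] F [0.6 0.7 1.1] w 0.0428 p [0.3609 0.3628 0.211 ]
```

>>> drive_tool(
  increments=[
    {"x":-40,"y":-5,"z":15,"ax":0,"ay":0,"az":5,"claw":0.5},
    {"x":-80,"y":-10,"z":35,"ax":0,"ay":0,"az":10,"claw":0.5},
    {"x":-120,"y":-15,"z":60,"ax":0,"ay":0,"az":15,"claw":0.5},
    {"x":-152,"y":-19,"z":81,"ax":0,"ay":0,"az":20,"claw":0.5},
    {"x":-152,"y":-19,"z":81,"ax":0,"ay":0,"az":20,"claw":0.5},
  ],
  grip_force=80,
)

```text
time: 1.35
position: [0.4278, 0.2239, 0.1288]
tool_rot: [[-0.225, 0.974, -0.003], [0.974, 0.225, -0.003], [-0.002, -0.003, -1.0]]
wrist_force: [-0.6, 0.8, 0.4]
gripper_width: 0.0426
```

```bash
python3 - <<'E'
from h import *
inc((.428,.2255,.004),103.3)
im,d=cap('top');im2,_=cap('scene')
a=cv2.resize(im[200:280,190:310],None,fx=5,fy=5,interpolation=2);b=cv2.resize(im2[130:230,350:470],None,fx=5,fy=5,interpolation=2)
cv2.imwrite('pics/pre_t.png',a[:,:,::-1]);cv2.imwrite('pics/pre_s.png',b[:,:,::-1])
E
```

```text
t 1.35 shift [  1.8   1.  124.8] rot [-0.19  0.14 -0.29] F [-0.6  0.8  0.4] w 0.0426 p [0.4278 0.2239 0.1288]
```

View pics/pre_s.png

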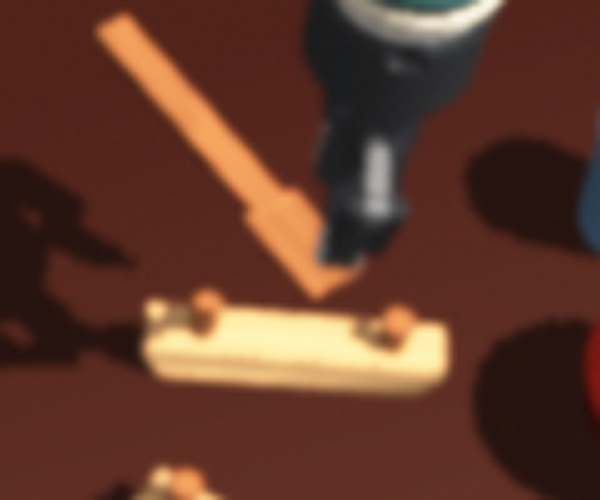

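The gripper hangs above the bar (tips near (345,255) in the crop) with the bar undisturbed. Descending now.

>>> drive_tool(
  increments=[
    {"x":1,"y":0,"z":40,"ax":0,"ay":0,"az":0,"claw":0.5},
    {"x":1,"y":0,"z":80,"ax":0,"ay":0,"az":0,"claw":0.5},
    {"x":1,"y":0,"z":105,"ax":0,"ay":0,"az":0,"claw":0.5},
    {"x":1,"y":0,"z":120,"ax":0,"ay":0,"az":0,"claw":0.5},
    {"x":1,"y":0,"z":124,"ax":0,"ay":0,"az":0,"claw":0.5},
  ],
  grip_force=80,
)

```text
time: 2.08
position: [0.4275, 0.2289, 0.0061]
tool_rot: [[-0.231, 0.973, -0.0], [0.973, 0.231, 0.0], [0.0, -0.0, -1.0]]
wrist_force: [-0.9, -1.2, 1.2]
gripper_width: 0.0428
```

>>> drive_tool(
  increments=[
    {"x":0,"y":0,"z":0,"ax":0,"ay":0,"az":0,"claw":0.5},
    {"x":0,"y":0,"z":0,"ax":0,"ay":0,"az":0,"claw":0.3},
    {"x":0,"y":0,"z":0,"ax":0,"ay":0,"az":0,"claw":0},
    {"x":0,"y":0,"z":0,"ax":0,"ay":0,"az":0,"claw":0},
    {"x":0,"y":0,"z":0,"ax":0,"ay":0,"az":0,"claw":0},
  ],
  grip_force=80,
)

```text
time: 2.7
position: [0.4284, 0.2285, 0.0075]
tool_rot: [[-0.23, 0.973, 0.002], [0.973, 0.23, 0.001], [0.001, 0.002, -1.0]]
wrist_force: [-1.7, -0.3, 5.3]
gripper_width: 0.0224
```

```bash
python3 - <<'E'
from h import *
inc((.428,.2255,.2),103.3)
im2,_=cap('scene')
b=cv2.resize(im2[130:230,350:470],None,fx=5,fy=5,interpolation=2)
cv2.imwrite('pics/gr_s.png',b[:,:,::-1])
E
```

```text
t 2.7 shift [  -2.7   -0.7 -192.5] rot [ 0.1  -0.05  0.  ] F [-1.7 -0.3  5.3] w 0.0224 p [0.4284 0.2285 0.0075]
```

View pics/gr_s.png

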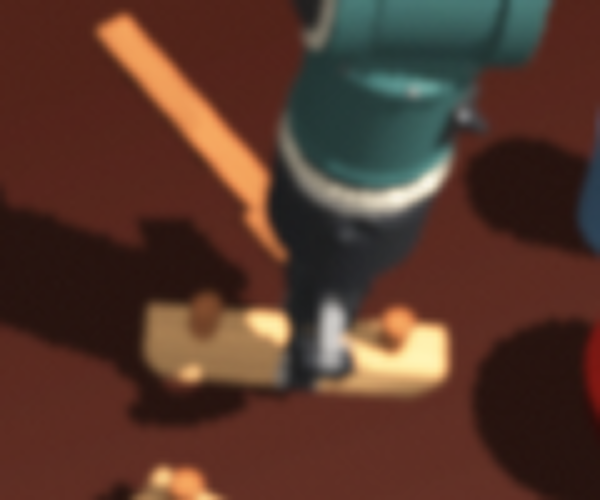

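Gripped: width 22 mm, fingers between the pegs. Lifting.

>>> drive_tool(
  increments=[
    {"x":0,"y":0,"z":-15,"ax":0,"ay":0,"az":0,"claw":0},
    {"x":0,"y":0,"z":-50,"ax":0,"ay":0,"az":0,"claw":0},
    {"x":0,"y":0,"z":-100,"ax":0,"ay":0,"az":0,"claw":0},
    {"x":0,"y":0,"z":-150,"ax":0,"ay":0,"az":0,"claw":0},
    {"x":0,"y":0,"z":-190,"ax":0,"ay":0,"az":0,"claw":0},
  ],
  grip_force=80,
)

```text
time: 3.38
position: [0.428, 0.2281, 0.1995]
tool_rot: [[-0.23, 0.973, 0.002], [0.973, 0.23, 0.002], [0.001, 0.003, -1.0]]
wrist_force: [-0.4, 0.3, -0.8]
gripper_width: 0.0224
```

>>> drive_tool(
  increments=[
    {"x":-45,"y":0,"z":0,"ax":0,"ay":0,"az":3,"claw":0},
    {"x":-95,"y":0,"z":0,"ax":0,"ay":0,"az":6,"claw":0},
    {"x":-145,"y":0,"z":0,"ax":0,"ay":0,"az":9,"claw":0},
    {"x":-195,"y":0,"z":0,"ax":0,"ay":0,"az":12,"claw":0},
    {"x":-245,"y":0,"z":0,"ax":0,"ay":0,"az":15,"claw":0},
  ],
  grip_force=80,
)

```text
time: 4.0
position: [0.4842, -0.0119, 0.1975]
tool_rot: [[0.032, 0.999, 0.002], [0.999, -0.032, 0.001], [0.001, 0.002, -1.0]]
wrist_force: [0.2, 0.3, -0.3]
gripper_width: 0.0223
```

```bash
python3 - <<'E'
from h import *
inc((.527,-.205,.2),80)
im2,_=cap('scene')
cv2.imwrite('pics/mid.png',im2[:,:,::-1])
E
```

```text
t 4.0 shift [-191.7   48.9   -2.6] rot [ 0.08 -0.08  8.19] F [ 0.2  0.3 -0.3] w 0.0223 p [ 0.4842 -0.0119  0.1975]
```

View pics/mid.png

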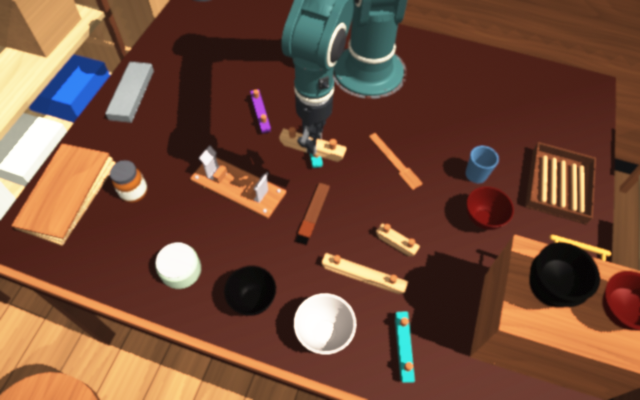

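>>> drive_tool(
  increments=[
    {"x":-45,"y":11,"z":0,"ax":0,"ay":0,"az":2,"claw":0},
    {"x":-95,"y":24,"z":0,"ax":0,"ay":0,"az":4,"claw":0},
    {"x":-145,"y":37,"z":0,"ax":0,"ay":0,"az":6,"claw":0},
    {"x":-189,"y":49,"z":0,"ax":0,"ay":0,"az":8,"claw":0},
    {"x":-189,"y":49,"z":0,"ax":0,"ay":0,"az":8,"claw":0},
  ],
  grip_force=80,
)

```text
time: 4.68
position: [0.527, -0.2049, 0.1975]
tool_rot: [[0.175, 0.985, 0.001], [0.985, -0.175, -0.002], [-0.002, 0.002, -1.0]]
wrist_force: [-1.7, 0.4, -0.2]
gripper_width: 0.022
```

>>> drive_tool(
  increments=[
    {"x":0,"y":0,"z":0,"ax":0,"ay":0,"az":0,"claw":0},
    {"x":0,"y":0,"z":0,"ax":0,"ay":0,"az":0,"claw":0},
  ],
  grip_force=80,
)

```text
time: 4.92
position: [0.5274, -0.199, 0.1965]
tool_rot: [[0.166, 0.986, 0.0], [0.986, -0.166, 0.001], [0.001, -0.0, -1.0]]
wrist_force: [-0.4, 0.1, -1.5]
gripper_width: 0.022
```

```bash
python3 - <<'E'
from h import *
inc((.5275,-.2023,.12),80)
im,d=cap('top');im2,_=cap('scene')
a=cv2.resize(im[160:250,350:470],None,fx=6,fy=6,interpolation=2);b=cv2.resize(im2[100:220,170:310],None,fx=5,fy=5,interpolation=2)
cv2.imwrite('pics/ab_t.png',a[:,:,::-1]);cv2.imwrite('pics/ab_s.png',b[:,:,::-1])
E
```

```text
t 4.925 shift [-3.3  0.6 76.5] rot [-0.   -0.07  0.42] F [-0.4  0.1 -1.5] w 0.022 p [ 0.5274 -0.199   0.1965]
```

View pics/ab_s.png

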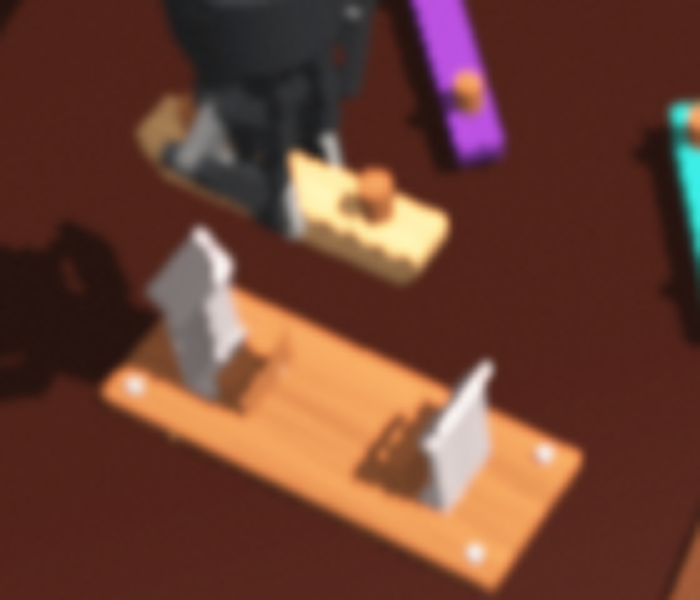

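View pics/ab_t.png

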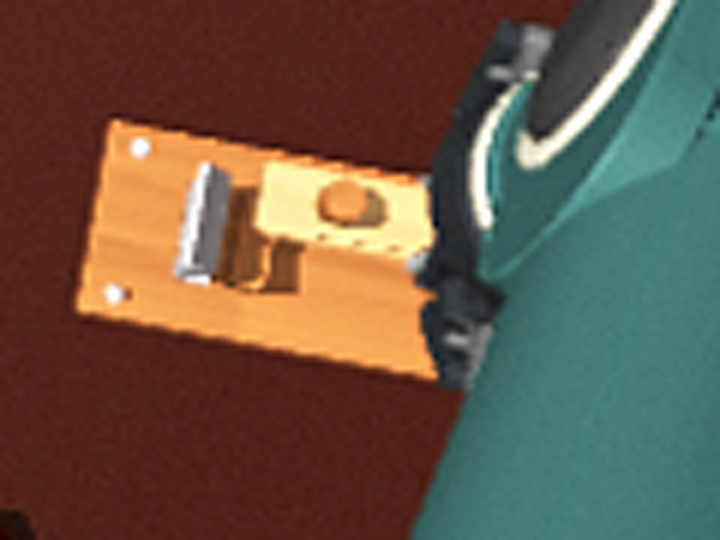

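The top crop shows the bar's left end at (263,163)–(257,232) and its peg at (347,202). In the scene crop the right-hand peg is at (377,190). I use these to get the bar's pose in the hand.

```bash
python3 - <<'E'
from h import *
s=status.observe();R=np.array(s['tool_rot']);p=np.array(s['position'])
print(p,s['time'])
t=vision.camera_model('top');c=vision.camera_model('scene')
f=lambda m,U,V,k,o,z:atz(m,(U+.5)/k-.5+o[0],(V+.5)/k-.5+o[1],z)
for zb in(.187,.192):
  for n,X in dict(pegT=f(t,345,202,6,(350,160),zb+.05),e1=f(t,263,163,6,(350,160),zb+.028),e2=f(t,257,234,6,(350,160),zb+.028),pegS=f(c,377,178,5,(170,100),zb+.05),sc=f(c,450,213,5,(170,100),zb+.028)).items():
    print(zb,n,X.round(4),'in tool mm',(R.T@(X-p)*1000).round(1))
d=np.load('pics/top.npz')['d']
for u,v in((385,195),(407,193),(416,198)):print(u,v,world(t,u,v,d[v,u]).round(4))
d=np.load('pics/scene.npz')['d']
for u,v in((245,147),(237,142),(255,147)):print(u,v,world(c,u,v,d[v,u]).round(4))
E
```

```text
[ 0.52751677 -0.19933539  0.19649641] 5.025
0.187 pegT [ 0.5335 -0.1543  0.237 ] in tool mm [ 45.5  -1.6 -40.5]
0.187 e1 [ 0.5498 -0.1281  0.215 ] in tool mm [ 74.   10.1 -18.4]
0.187 e2 [ 0.523  -0.1259  0.215 ] in tool mm [ 71.6 -16.7 -18.4]
0.187 pegS [ 0.5309 -0.1538  0.237 ] in tool mm [ 45.5  -4.3 -40.5]
0.187 sc [ 0.5231 -0.1244  0.215 ] in tool mm [ 73.1 -16.8 -18.4]
0.192 pegT [ 0.533  -0.1532  0.242 ] in tool mm [ 46.4  -2.2 -45.5]
0.192 e1 [ 0.5492 -0.1272  0.22  ] in tool mm [ 74.8   9.4 -23.4]
0.192 e2 [ 0.5226 -0.125   0.22  ] in tool mm [ 72.5 -17.2 -23.4]
0.192 pegS [ 0.5344 -0.1517  0.242 ] in tool mm [ 48.2  -1.1 -45.5]
0.192 sc [ 0.5266 -0.1225  0.22  ] in tool mm [ 75.6 -13.7 -23.4]
385 195 [ 0.5421 -0.1297  0.0879]
407 193 [ 0.5338 -0.1535  0.2396]
416 198 [ 0.525  -0.1788  0.2168]
245 147 [ 0.548  -0.1488  0.2178]
237 142 [ 0.5407 -0.1714  0.2175]
255 147 [ 0.5414 -0.1275  0.2186]
```

The bar sits level in the hand, its underside about 7 mm below the TCP and its centre about 2 mm toward tool −x and −y. I go down to just above the lips at TCP (0.529, -0.2035), z 0.125.

```bash
python3 -c "
from h import *
inc((.529,-.2035,.125),80)"
```

```text
t 5.025 shift [-3.9  2.1 71.5] rot [ 0.01 -0.05  0.41] F [ 0.6  0.6 -0.5] w 0.0224 p [ 0.5275 -0.1993  0.1965]
```

>>> drive_tool(
  increments=[
    {"x":-2,"y":1,"z":20,"ax":0,"ay":0,"az":0.4,"claw":0},
    {"x":-4,"y":2,"z":45,"ax":0,"ay":0,"az":0.4,"claw":0},
    {"x":-4,"y":2,"z":65,"ax":0,"ay":0,"az":0.4,"claw":0},
    {"x":-4,"y":2,"z":71,"ax":0,"ay":0,"az":0.4,"claw":0},
    {"x":-4,"y":2,"z":71,"ax":0,"ay":0,"az":0.4,"claw":0},
  ],
  grip_force=80,
)

```text
time: 5.65
position: [0.5285, -0.2051, 0.1248]
tool_rot: [[0.176, 0.984, -0.001], [0.984, -0.176, 0.0], [-0.0, -0.001, -1.0]]
wrist_force: [-0.1, 0.0, -0.8]
gripper_width: 0.0224
```

>>> drive_tool(
  increments=[
    {"x":0,"y":0,"z":0,"ax":0,"ay":0,"az":0,"claw":0},
    {"x":0,"y":0,"z":0,"ax":0,"ay":0,"az":0,"claw":0},
  ],
  grip_force=80,
)

```text
time: 5.9
position: [0.5292, -0.2052, 0.126]
tool_rot: [[0.175, 0.984, 0.001], [0.984, -0.175, -0.0], [0.0, 0.001, -1.0]]
wrist_force: [0.2, -0.8, -1.3]
gripper_width: 0.0227
```

```bash
python3 - <<'E'
from h import *
inc((.529,-.2035,.047),80)
im,d=cap('top');im2,_=cap('scene')
a=cv2.resize(im[160:250,350:470],None,fx=6,fy=6,interpolation=2);b=cv2.resize(im2[100:220,170:310],None,fx=5,fy=5,interpolation=2)
cv2.imwrite('pics/ac_t.png',a[:,:,::-1]);cv2.imwrite('pics/ac_s.png',b[:,:,::-1])
E
```

```text
t 5.9 shift [ 1.6 -0.6 79. ] rot [ 0.09 -0.   -0.11] F [ 0.2 -0.8 -1.3] w 0.0227 p [ 0.5292 -0.2052  0.126 ]
```

View pics/ac_s.png

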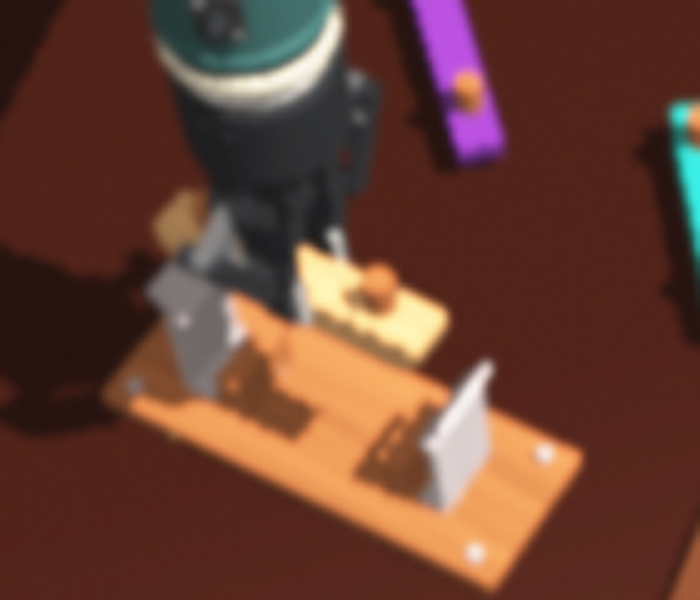

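View pics/ac_t.png

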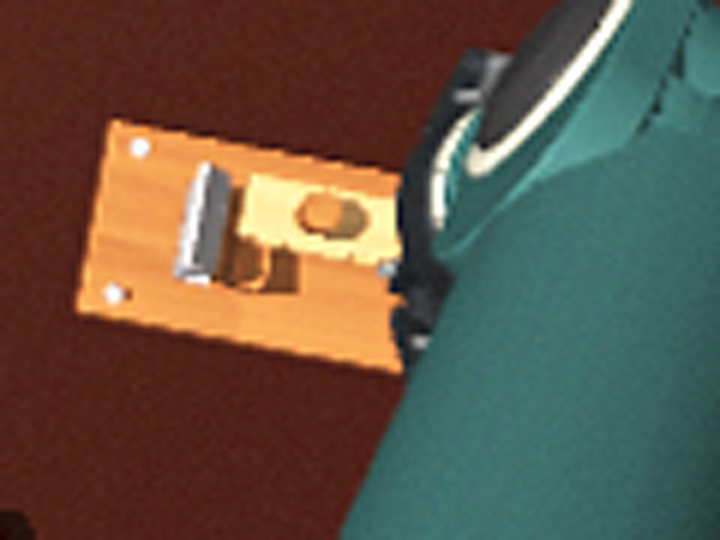

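The bar runs parallel to the stand's edge. I verify the end at (248,176)/(240,240) and the peg at (323,214) in the stand frame.

```bash
python3 - <<'E'
from h import *
t=vision.camera_model('top');c=vision.camera_model('scene')
f=lambda m,U,V,k,o,z:atz(m,(U+.5)/k-.5+o[0],(V+.5)/k-.5+o[1],z)
a=np.radians(80);y=np.array([np.cos(a),np.sin(a)]);x=np.array([y[1],-y[0]])
zb=.119
for n,X in dict(pegT=f(t,323,214,6,(350,160),zb+.05),e1=f(t,248,176,6,(350,160),zb+.028),e2=f(t,240,240,6,(350,160),zb+.028),pegS=f(c,380,277,5,(170,100),zb+.05),scR=f(c,448,316,5,(170,100),zb+.028),scF=f(c,418,350,5,(170,100),zb+.028)).items():
    v=X[:2]-[.527,-.205];print(n,'stand frame',(v@x*1000).round(1),(v@y*1000).round(1))
E
```

```text
pegT stand frame 0.1 45.4
e1 stand frame 12.2 73.8
e2 stand frame -13.9 72.4
pegS stand frame 1.0 47.5
scR stand frame -8.0 76.6
scF stand frame 15.2 74.8
```

Centred to about 2 mm. Pressing down in steps.

>>> drive_tool(
  increments=[
    {"x":2,"y":0,"z":20,"ax":0,"ay":0,"az":0,"claw":0},
    {"x":2,"y":0,"z":40,"ax":0,"ay":0,"az":0,"claw":0},
    {"x":2,"y":0,"z":52,"ax":0,"ay":0,"az":0,"claw":0},
    {"x":2,"y":0,"z":58,"ax":0,"ay":0,"az":0,"claw":0},
    {"x":2,"y":0,"z":62,"ax":0,"ay":0,"az":0,"claw":0},
  ],
  grip_force=100,
)

```text
time: 6.62
position: [0.5294, -0.2036, 0.0628]
tool_rot: [[0.176, 0.984, 0.0], [0.984, -0.176, -0.0], [-0.0, 0.001, -1.0]]
wrist_force: [-1.5, 0.3, 3.6]
gripper_width: 0.0217
```

>>> drive_tool(
  increments=[
    {"x":0,"y":0,"z":4,"ax":0,"ay":0,"az":0,"claw":0},
    {"x":0,"y":0,"z":8,"ax":0,"ay":0,"az":0,"claw":0},
    {"x":0,"y":0,"z":12,"ax":0,"ay":0,"az":0,"claw":0},
    {"x":0,"y":0,"z":16,"ax":0,"ay":0,"az":0,"claw":0},
    {"x":0,"y":0,"z":16,"ax":0,"ay":0,"az":0,"claw":0},
  ],
  grip_force=100,
)

```text
time: 7.25
position: [0.5285, -0.2028, 0.0476]
tool_rot: [[0.175, 0.984, -0.001], [0.984, -0.175, 0.001], [0.001, -0.001, -1.0]]
wrist_force: [-2.7, 0.8, 7.9]
gripper_width: 0.022
```

```bash
python3 - <<'E'
from h import *
inc((.529,-.2035,.047),80)
im2,_=cap('scene')
b=cv2.resize(im2[100:220,170:310],None,fx=5,fy=5,interpolation=2)
cv2.imwrite('pics/ad_s.png',b[:,:,::-1])
inc((.529,-.2035,.047),80)
E
```

```text
t 7.25 shift [-0.6  0.6  0.6] rot [-0.07 -0.06 -0.11] F [-2.7  0.8  7.9] w 0.022 p [ 0.5285 -0.2028  0.0476]
t 7.3 shift [-0.6  0.6  0.6] rot [-0.06 -0.05 -0.11] F [-3.4  1.2  9.5] w 0.0217 p [ 0.5285 -0.2028  0.0476]
```

View pics/ad_s.png

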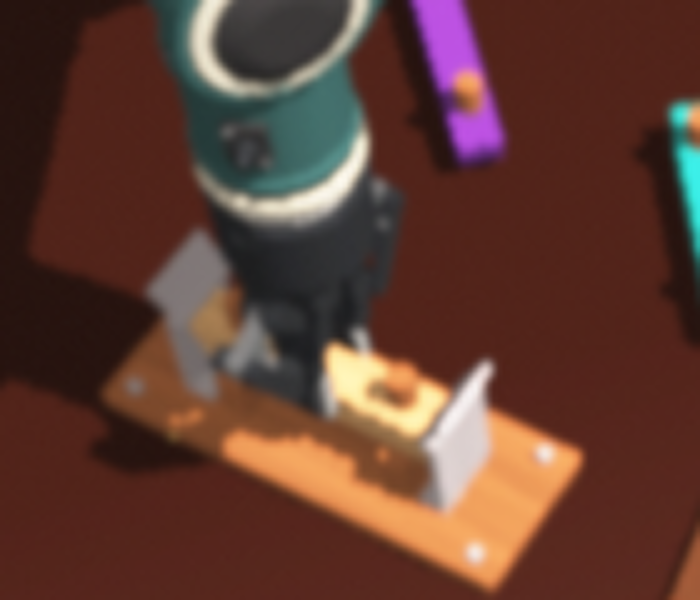

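The bar lies between the clips at about home height, with 9 N on the wrist. I push a little further to confirm hard contact with the rests.

>>> drive_tool(
  increments=[
    {"x":0,"y":0,"z":2,"ax":0,"ay":0,"az":0,"claw":0},
    {"x":0,"y":0,"z":4,"ax":0,"ay":0,"az":0,"claw":0},
    {"x":0,"y":0,"z":4,"ax":0,"ay":0,"az":0,"claw":0},
  ],
  grip_force=100,
)

```text
time: 7.68
position: [0.5286, -0.2028, 0.0474]
tool_rot: [[0.176, 0.984, -0.0], [0.984, -0.176, 0.004], [0.004, -0.001, -1.0]]
wrist_force: [-13.8, 5.8, 44.2]
gripper_width: 0.0217
```

At 44 N the tool no longer moves (z 0.0474), so the bar is on the rests. I ease off, open and check.

>>> drive_tool(
  increments=[
    {"x":0,"y":0,"z":-4,"ax":0,"ay":0,"az":0,"claw":0},
    {"x":0,"y":0,"z":-4,"ax":0,"ay":0,"az":0,"claw":0.3},
    {"x":0,"y":0,"z":-4,"ax":0,"ay":0,"az":0,"claw":0.5},
    {"x":0,"y":0,"z":-4,"ax":0,"ay":0,"az":0,"claw":0.5},
    {"x":0,"y":0,"z":-4,"ax":0,"ay":0,"az":0,"claw":0.5},
  ],
  grip_force=60,
)

```text
time: 8.3
position: [0.5289, -0.203, 0.0469]
tool_rot: [[0.175, 0.984, -0.001], [0.984, -0.175, 0.0], [-0.0, -0.001, -1.0]]
wrist_force: [0.2, 0.4, 0.4]
gripper_width: 0.0429
```

>>> drive_tool(
  increments=[
    {"x":0,"y":0,"z":-20,"ax":0,"ay":0,"az":0,"claw":0.5},
    {"x":0,"y":0,"z":-60,"ax":0,"ay":0,"az":0,"claw":0.5},
    {"x":0,"y":0,"z":-110,"ax":0,"ay":0,"az":0,"claw":0.5},
    {"x":0,"y":0,"z":-160,"ax":0,"ay":0,"az":0,"claw":0.5},
  ],
  grip_force=60,
)

```text
time: 8.8
position: [0.5289, -0.2033, 0.2101]
tool_rot: [[0.176, 0.984, 0.001], [0.984, -0.176, -0.0], [-0.0, 0.001, -1.0]]
wrist_force: [1.2, -0.0, 0.3]
gripper_width: 0.0423
```

>>> drive_tool(
  increments=[
    {"x":45,"y":-10,"z":0,"ax":0,"ay":0,"az":0,"claw":0.5},
    {"x":95,"y":-20,"z":0,"ax":0,"ay":0,"az":0,"claw":0.5},
    {"x":145,"y":-30,"z":0,"ax":0,"ay":0,"az":0,"claw":0.5},
    {"x":195,"y":-40,"z":0,"ax":0,"ay":0,"az":0,"claw":0.5},
    {"x":220,"y":-40,"z":0,"ax":0,"ay":0,"az":0,"claw":0.5},
  ],
  grip_force=60,
)

```text
time: 9.43
position: [0.528, 0.0237, 0.2086]
tool_rot: [[0.172, 0.985, 0.001], [0.985, -0.172, 0.002], [0.002, 0.001, -1.0]]
wrist_force: [-0.1, 0.0, 0.1]
gripper_width: 0.0424
```

```bash
python3 - <<'E'
from h import *
im,d=cap('top');im2,_=cap('scene')
a=cv2.resize(im[160:250,350:470],None,fx=6,fy=6,interpolation=2);b=cv2.resize(im2[100:220,170:310],None,fx=5,fy=5,interpolation=2)
cv2.imwrite('pics/ae_t.png',a[:,:,::-1]);cv2.imwrite('pics/ae_s.png',b[:,:,::-1])
t=vision.camera_model('top')
for n,D in(('top',d),('scene',_)):
  m=vision.camera_model(n);v,u=np.mgrid[0:400,0:640];X=[];
  vv,uu=(v[165:240,355:465],u[165:240,355:465]) if n=='top' else (v[135:225,185:300],u[135:225,185:300])
  P=np.array([world(m,a,b,D[b,a]) for a,b in zip(uu.ravel(),vv.ravel()) if D[b,a]>0])
  an=np.radians(80);y=np.array([np.cos(an),np.sin(an)]);x=np.array([y[1],-y[0]]);q=P[:,:2]-[.527,-.205];sx=q@x;sy=q@y
  k=(abs(sy)<68)&(P[:,2]>.06)&(P[:,2]<.076)&(abs(sx)<.04)&(abs(sy)<.068)
  print(n,k.sum(),'top z',np.median(P[k,2]),'x range',np.percentile(sx[k],[3,50,97]).round(4),'slope z/y,x/y',np.polyfit(sy[k],P[k,2],1)[0].round(3),np.polyfit(sy[k],sx[k],1)[0].round(3))
  for s in(-1,1):
    k2=k&(sy*s>.01);print('  end',s,np.median(P[k2,2]).round(4))
  k=(P[:,2]>.084)&(P[:,2]<.1)&(abs(sy)<.062)&(abs(sx)<.03)
  for s in(-1,1):
    kk=k&(sy*s>0);print('  peg',s,kk.sum(),np.median(sx[kk]).round(4),np.median(sy[kk]).round(4))
E
```

```text
top 415 top z 0.06821281304592462 x range [-0.0105  0.0004  0.0128] slope z/y,x/y -0.001 0.001
  end -1 0.0682
  end 1 0.0682
  peg -1 32 0.0013 -0.0485
  peg 1 31 0.001 0.048
scene 421 top z 0.06690115322685217 x range [-0.0088  0.0063  0.0157] slope z/y,x/y -0.001 -0.006
  end -1 0.0668
  end 1 0.0671
  peg -1 32 0.0044 -0.0465
  peg 1 34 0.0046 0.0497
```

View pics/ae_s.png

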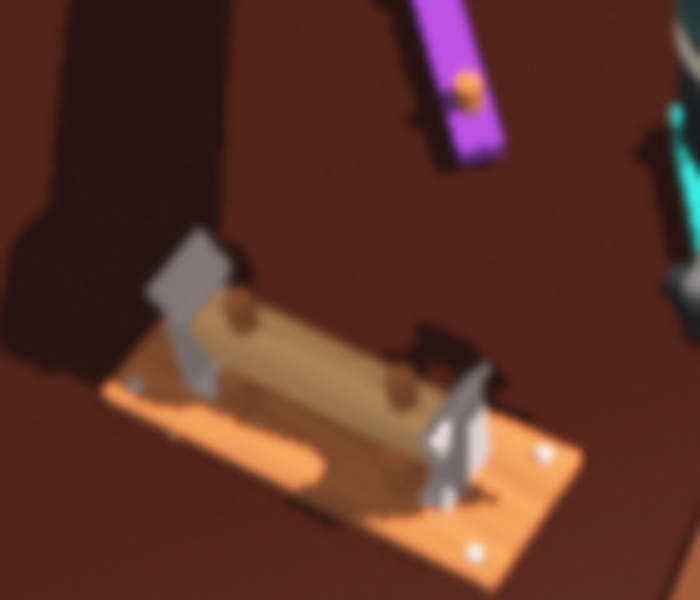

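View pics/ae_t.png

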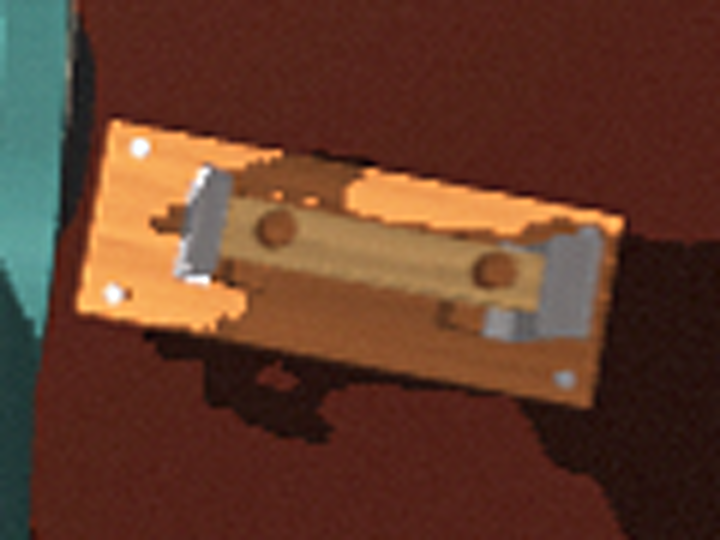

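The bar lies level under both noses: its top is at 68 mm as it should be, with pegs at y ≈ ±48 mm and x +1 to +4 mm. The gripper is clear, so I hand the job in.

```bash
python3 -c "
from h import *
print(order.job_done())"
```

```text
the job is handed in; nothing more can be done
None
```

I gripped the 150 mm bar between its pegs, carried it to the stand and pressed it down between the clips until it lay on both rests. I then released it, moved the arm clear and handed the job in at about 9.5 s. No verdict was reported.

- **Seating:** pressing further raised the wrist force to 44 N with no more downward movement.
- **Final position:** the bar's top is at 67–68 mm against 68 mm expected, and it is level and in line with the stand. Its middle is within about 2 mm of the seat along the clips and 1–4.5 mm across.
- **Disagreement:** the two cameras differed by about 3 mm across the stand, well inside the 14 mm limit.
- **Other bars:** the arm did not go near the long and short bars after the pick. I did not measure their positions again at the end.
- **Refused call:** the first move call was refused as invalid input before anything moved. I resent it with every field filled in.

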